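Stack a turned finial in the spring cradle and hold it pressed

TASK

Stack the turned finial squarely in the sprung ring cradle: seat the round flask-shaped bulb upright in the ring and let go, slip the loose spacer ring over its neck down onto the shoulder and let go, then fit the cap, open end down, over the neck onto the spacer. Push down on the cap until the cradle is fully down on its stop, and finish while still holding it compressed there; do not let go or let it spring back. Leave the other things on the bench where they are.

Things in the scene. Friction and masses are not known exactly. Their poses are not given: they have to be found in the camera images.
- fixture: plywood base plate, 150 x 150 x 24 (all sizes in mm), fixed to the bench, carrying the sprung cradle at its centre; three steel guide posts, up to 76 above the bench, stand 50 from the centre. Origin: centre of the underside, on the bench; z up
- cradle_seat (a point): centre of the cradle's flat inner floor, on the axis of the ring; it moves down with the cradle. The cradle is an aluminium ring, inner diameter 64, outer 76, open at the top, its rim 24 above this floor. With the spring up the floor is 56 above the bench and the rim 80; three small lugs run on the guide posts
- cradle (a joint): how far the cradle is pressed straight down, in m: 0 = up (at rest, also with the parts in it), 0.022 = fully down on its rigid stop. The spring pushes up with 5 N at 0 (so a few newtons do not move it) and 14 N at 0.022, so holding the loaded stack down takes about 11 N
- bulb: round turned pale-wood bulb, flask-shaped, upright: flat foot dia. 32, 60 mm belt from height 16 to 36, then in to a flat shoulder (dia. 49) at height 52; a straight neck of dia. 26 rises to 88 (top 6 mm tapered to dia. 18). About 0.1 kg. Origin: centre of the foot; z up its axis. Seated: foot on cradle_seat, shoulder 108 above the bench
- spacer: plain pale-wood ring lying flat, outer diameter 48, hole 31, height 18, about 20 g. Origin: centre of its underside; z along the hole. Seated, its underside lies on the bulb's shoulder, 52 above the bulb's origin
- cap: pale-wood top disc, diameter 54, height 30, flat on top (top edge bevelled 5 mm, flat area 44 in diameter), standing open end down; underneath, a blind hole 31 in diameter and 20 deep. About 40 g. Origin: centre of its underside; z up. Seated, its underside lies on the spacer, 70 above the bulb's origin, with the neck inside its hole
- wedge: bystander: dark wooden block 50 x 30 x 20 lying flat among the parts; origin: centre of its underside
- glue: bystander: white plastic bottle standing upright, diameter 60, height 170; origin: centre of its underside
- driver: bystander: screwdriver lying flat; origin: under its middle, x axis along its length towards the tip
- mallet: bystander: wooden mallet lying on the bench beyond the parts, handle 24 thick, overall length about 315, head 70 in diameter and 110 across; origin on the bench under the handle, x axis along the handle, the head's axis 110 from the origin towards +x
- tin: bystander: plain steel can standing upright, diameter 72, height 95; origin: centre of its underside
- square: bystander: try square lying flat, dark wooden stock 30 x 100 x 16 and steel blade 150 x 34 x 4; origin near its middle, on the bench
- offcut: bystander: plywood offcut 130 x 70 x 12 lying flat; origin: centre of its underside
There are look-alikes about, which are no part of the job. Leave any pink or turquoise look-alike of the bulb alone.

How it is judged:
By the outcome, as a careful person would: the job done as asked, in the order asked, and still so for the second after the job is handed in, while the arm keeps its last pose, push and grip.
It also fails if it takes over 72 s, if anything falls off the work surface, if the arm or the gripper's body presses on something with over 40 N, if the wrist force passes 120 N, or if a joint passes its speed limit or range.

ROBOT

A 7-joint arm with a two-finger parallel gripper is mounted at the origin on the work surface. World frame = base frame: x ahead of the robot, y to its left, z up, the work surface at z = 0. Lengths are in m, angles in rad, forces in N, time in s.
With the tool pointing down it reaches from about 0.4 to 0.9 m from the base axis. Payload 5.5 kg.
Tool frame: the origin (TCP) lies midway between the tips of the shut fingers; the grasp point (between the pads) lies 19 mm behind it; z points along the fingers, y is the line along which they close (so a half turn about z gives the same grasp; the last joint's range is limited). The gripper opens to 92 mm and grips with 3 to 60 N. Pads are 19 mm wide; open, the fingers measure 130 mm over their backs; the gripper's body (75 mm by 190 mm) begins 47 mm behind the grasp point.
Start: joints at [1.416, 0.501, -0.427, 1.55, 0.221, 1.138, -0.21], TCP at [0.264, -0.594, 0.227] pointing down, gripper open.
Joint ranges: [-2.88, 2.88], [-0.31, 2.03], [-1.54, 1.56], [0.2, 2.42], [-1.41, 4.55], [0.19, 2.02], [-2.57, 2.57]. Speed limits (rad/s): [2.57, 2.57, 3.14, 3.14, 3.14, 3.14, 3.14].

INTERFACE

Orientations are given as a unit quaternion [w, x, y, z].
In Python, from station import r, kin, sensors, imaging, boxes_of, outline_of gives the robot as it stands. Calls block until the motion is done:
- r.goto(position, orientation): joint-space move of the TCP to a pose.
- r.move_l(position, rot=None, feed=0.15, force_limit=None): straight line of the TCP; rot=None keeps the orientation; feed is the mean speed in m/s. With force_limit (N) it stops when the force on the tool has changed by that much, and returns True; else False.
- r.set_joints(angles): joint-space move.
- r.release() and r.clamp(squeeze=None): open the fingers fully, or close them until they stop; squeeze is the grip in N (None keeps the last).
- r.sleep(seconds).
- kin.inverse_kinematics(position, orientation): joint angles nearest the present ones, or None.
- sensors.get_obs(): the state.
- imaging.grab_frame(name): name is "scene" or "top" or "wrist"; returns a dict with "pixels" (480x640x3 uint8, red, green, blue), "depth" (480x640 float32, m along the optical axis (not along the pixel's ray), 0 where there is no reading), "camera_matrix" (3x3 intrinsics, pixels), "k1" (the pictures are not rectified: a ray, as slopes to the right and down, at radius r is drawn at 1 + k1 r^2 times it, then the intrinsics apply), "cam_to_world" (4x4, takes a point from camera to world coordinates); the wrist camera has in their place "tool_from_camera" (4x4, takes a point from camera to tool coordinates, whose origin is the TCP and whose axes are the flange's). Camera axes: x right, y down, z forward; pixel columns grow to the right and rows downward; lengths in m; the calibration is good to about 2 mm. A picture is of the moment at which its call begins: read the wrist's pose just before it.
A pose or a line that the arm cannot do raises r.PlanningError and nothing moves.
- r.sign_off(): hands the job in; it is judged then, once.
Trained networks look in a picture, given as the dict that the camera call returned (one of the last four; its "shot" number tells which), for a name from the list of things; names that differ only in an ending like _2 or _b are one class to them, and where a whole thing is asked for, a point or a joint stands for the part that bears it (a point fixed in the world has none). Each returns a list of dicts, best first, with "p" (0 to 1); they miss things now and then, are a little off and sometimes report something else, mostly with a low value. They report only what shows in the picture. A call takes as long as a camera call. They do not tell look-alikes from the thing itself.
- boxes_of(name, picture): "box" ([left, top, right, bottom] as shares, 0 to 1, of the picture: columns of its width, rows of its height, round what is visible of it).
- outline_of(name, picture): "region" (480x640 bool, what is visible of it) and "box" ([left, top, right, bottom] as shares, 0 to 1, of the picture: columns of its width, rows of its height, round what is visible of it).
The state is a dict: "time": time; "qpos": joint angles; "joint_vel": joint speeds; "joint_efforts": joint torques, N m; "tcp_pos": TCP position; "eef_rot": TCP orientation; "force": force on the tool from outside, world axes, zero at the start; "moment": the same for the moment, N m; "gripper_width": finger opening in m; "gripper_force": force on a finger pad.
Only numpy, scipy, OpenCV 4.12 (cv2) and the standard library are available. Lean on these libraries where they do the work, as an engineer would, in place of code of your own. Each camera call takes 0.05 s, during which the arm holds its last target. There are 200 camera calls.

## Working session

There is one attempt and no reset: what is moved stays moved. The work goes in short steps, each a Python script; the robot and the scene stay as the last script left them, time stands still between calls to the robot, and variables do not carry over. Pictures are saved under pics/ and viewed, at most 10 in all, crops included, and the job is handed in when it is done.

```bash
mkdir -p pics; ls; cat > h.py <<'E'
import numpy as np, cv2
from station import r, kin, sensors, imaging, boxes_of, outline_of
def save(f,n): cv2.imwrite('pics/'+n,f['pixels'][:,:,::-1])
def c2w(f,obs=None):
    if 'cam_to_world' in f: return np.array(f['cam_to_world'])
    from scipy.spatial.transform import Rotation as R
    T=np.eye(4);q=obs['eef_rot'];T[:3,:3]=R.from_quat([q[1],q[2],q[3],q[0]]).as_matrix();T[:3,3]=obs['tcp_pos']
    return T@np.array(f['tool_from_camera'])
def cloud(f,mask=None,obs=None):
    d=f['depth'];m=d>0
    if mask is not None: m&=mask
    v,u=np.nonzero(m)
    K=np.array(f['camera_matrix']);
    p=cv2.undistortPoints(np.stack([u,v],1).astype(float)[:,None],K,np.array([f['k1'],0,0,0.]))[:,0]
    z=d[v,u];P=np.stack([p[:,0]*z,p[:,1]*z,z],1)
    T=c2w(f,obs);return P@T[:3,:3].T+T[:3,3],u,v
E
python3 - <<'E'
from h import *
o=sensors.get_obs();print(o)
for n in ['top','scene']:
    f=imaging.grab_frame(n);save(f,n+'.png')
    print(n,c2w(f)[:3,3])
    for k in ['bulb','spacer','cap','cradle_seat','fixture','tin','glue','wedge','mallet','offcut','square','driver']:
        for e in outline_of(k,f)[:4]:
            if e['p']<.2: continue
            P,u,v=cloud(f,e['region'])
            if len(P)<5: continue
            print(k,round(e['p'],2),'px',int(u.mean()),int(v.mean()),len(u),'med',np.median(P,0).round(3),'lo',np.percentile(P,3,0).round(3),'hi',np.percentile(P,97,0).round(3))
E
```

```text
pics
{'time': 0.0, 'qpos': array([ 1.41621367,  0.50185553, -0.42680307,  1.55144024,  0.22079192,
        1.13827135, -0.21033653]), 'joint_vel': array([ 0.00032724,  0.00137417,  0.00070562, -0.00214492, -0.00016829,
        0.00075573, -0.00014245]), 'joint_efforts': array([ 5.78594154e-05, -5.66589653e+01, -5.81628799e+00, -2.79109812e+01,
       -6.87132985e-02,  3.07781599e-02,  2.26071661e-04]), 'tcp_pos': array([ 0.26341922, -0.59347744,  0.22567863]), 'eef_rot': array([-9.46821641e-04,  9.78258550e-01,  2.07386810e-01, -1.55838536e-04]), 'force': array([-0.46983179, -0.22444408, -0.24321751]), 'moment': array([-0.01313383, -0.04995631,  0.00131428]), 'gripper_force': 0.0, 'gripper_width': 0.09188670107834003}
top [0.38446628 0.01862536 1.21148196]
bulb 0.97 px 304 221 470 med [0.644 0.062 0.052] lo [0.624 0.038 0.027] hi [0.673 0.088 0.089]
bulb 0.95 px 344 200 479 med [ 0.695 -0.037  0.052] lo [ 0.675 -0.063  0.02 ] hi [ 0.725 -0.012  0.09 ]
bulb 0.63 px 261 214 468 med [0.663 0.166 0.052] lo [0.644 0.144 0.022] hi [0.693 0.194 0.09 ]
bulb 0.49 px 389 272 864 med [ 0.514 -0
[... 2859 characters left out ...]
lue 0.45 px 376 309 1220 med [0.753 0.323 0.071] lo [0.708 0.285 0.007] hi [0.768 0.347 0.097]
wedge 0.46 px 379 283 153 med [0.599 0.238 0.019] lo [0.578 0.216 0.009] hi [0.617 0.267 0.024]
mallet 0.65 px 295 300 2041 med [0.808 0.165 0.04 ] lo [ 0.759 -0.095  0.001] hi [0.864 0.203 0.07 ]
offcut 0.56 px 241 193 415 med [ 0.438 -0.415  0.012] lo [ 0.382 -0.48   0.004] hi [ 0.488 -0.358  0.017]
square 0.71 px 488 308 900 med [0.494 0.523 0.008] lo [ 0.447  0.443 -0.001] hi [0.596 0.574 0.02 ]
driver 0.63 px 188 222 122 med [ 0.692 -0.402  0.023] lo [ 0.67  -0.448  0.014] hi [ 0.709 -0.363  0.029]
driver 0.46 px 379 283 127 med [0.6   0.238 0.019] lo [0.584 0.216 0.009] hi [0.611 0.265 0.023]
```

```bash
python3 - <<'E'
import cv2
a=cv2.imread('pics/top.png')
c=cv2.resize(a[140:340,100:440],None,fx=2.3,fy=2.3,interpolation=cv2.INTER_CUBIC);cv2.imwrite('pics/topc.png',c)
E
```

```text
(no output)
```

View pics/topc.png

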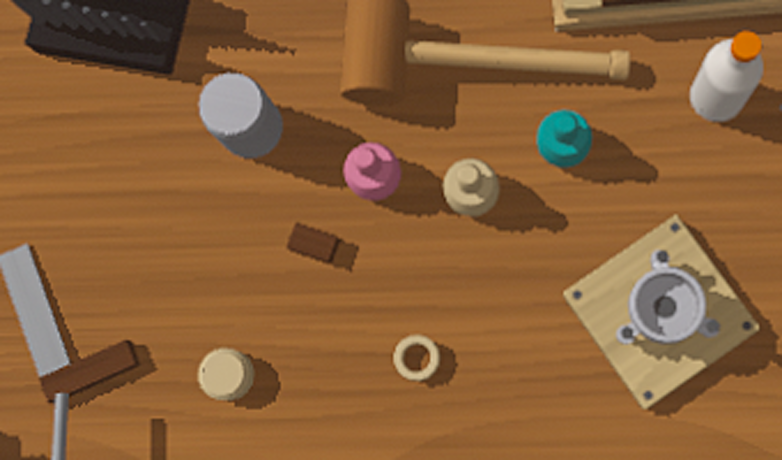

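The crop shows the bulb candidates: pink at full-image px (261,214), pale at (304,221) and turquoise at (344,200). I take the pale one. The pale cap is at (197,302), the spacer at (280,295) and the cradle at (389,272), with one of each visible.

```bash
cat >> h.py <<'E'
from scipy.optimize import least_squares
def quat(a): return np.array([0,np.cos(a/2),np.sin(a/2),0])   # pointing down; tool x at yaw a, closing axis at a-90deg
def circ(P,R,loss='soft_l1'):
    s=least_squares(lambda c:(np.hypot(P[:,0]-c[0],P[:,1]-c[1])-R)/.001,np.median(P[:,:2],0),loss=loss);return s.x
def measure(f,obs=None,near=None):
    """centres by z-slices of the world cloud: {name:(approx xy)}"""
    P,u,v=cloud(f,None,obs);out={}
    Z={'bulb':(.083,.093),'neck':(.047,.057),'spacer':(.013,.023),'cap':(.025,.035),'ring':(.076,.084)}
    for k,c in near.items():
        lo,hi=Z[k]
        m=(np.hypot(P[:,0]-c[0],P[:,1]-c[1])<.05)&(P[:,2]>lo)&(P[:,2]<hi)
        Q=P[m]
        if len(Q)<8: continue
        if k=='ring': Q=Q[np.abs(np.hypot(*(Q[:,:2]-c).T)-.035)<.008]
        x=cv2.minEnclosingCircle(Q[:,:2].astype(np.float32)) if k!='ring' else (circ(Q,.035),0)
        out[k]=(np.round(x[0],4),np.round(np.median(Q,0),4),round(float(x[1]),4),len(Q))
    return out
N={'bulb':(.652,.063),'neck':(.652,.063),'spacer':(.471,.126),'cap':(.459,.326),'ring':(.513,-.134)}
E
python3 - <<'E'
from h import *
for n in ['top','scene']:
    f=imaging.grab_frame(n)
    for k,x in measure(f,None,N).items(): print(n,k,x)
for k in ['bulb','spacer','cap','ring']:
  for z in (.3,.12,.01):
    print(k,z,[ (d,np.round(q[[0,6]],2)) for d in (-120,-90,-60,-30,0,30,60,90,120) if (q:=kin.inverse_kinematics([*N[k],z],quat(np.radians(d)))) is not None])
r.goto([.652,.063,.24],quat(np.radians(90)))
o=sensors.get_obs();f=imaging.grab_frame('wrist');save(f,'w1.png');print(o['time'],o['qpos'],o['tcp_pos'],f['tool_from_camera'])
for k,x in measure(f,o,N).items(): print('wrist',k,x)
E
```

```text
top bulb (array([0.6508, 0.0636]), array([0.6506, 0.0641, 0.0877]), 0.0128, 80)
top neck (array([0.6503, 0.0638]), array([0.6453, 0.0613, 0.0523]), 0.0272, 233)
top spacer (array([0.4705, 0.1259]), array([0.4697, 0.1266, 0.0183]), 0.0237, 175)
top cap (array([0.4584, 0.3274]), array([0.4585, 0.3262, 0.0295]), 0.0268, 358)
top ring (array([ 0.5134, -0.1341]), array([ 0.5127, -0.1336,  0.0801]), 0.0, 234)
scene bulb (array([0.6527, 0.0664]), array([0.6536, 0.0671, 0.0865]), 0.0149, 40)
scene neck (array([0.6559, 0.0676]), array([0.6605, 0.0738, 0.0519]), 0.0281, 125)
scene spacer (array([0.4705, 0.1277]), array([0.472 , 0.13  , 0.0168]), 0.0277, 94)
scene cap (array([0.4615, 0.3324]), array([0.4627, 0.3309, 0.0289]), 0.0274, 165)
scene ring (array([ 0.5143, -0.1317]), array([ 0.5125, -0.1337,  0.0788]), 0.0, 107)
bulb 0.3 [(-120, array([0.62, 1.96])), (-90, array([0.62, 2.48])), (-60, array([-0.53, -2.56])), (-30, array([ 0.39, -2.51])), (0, array([ 0.47, -2.05])), (30, array([ 0.5 , -1.55])), (60, array([ 0.51, -1.04])), (90, array([ 0.52, -0.53])), (120, array([ 0.53, -0.01]))]
bulb 
[... 3027 characters left out ...]
1.03299762  1.50930458  0.59851243  1.29327064
 -0.57384018] [0.65223024 0.06128907 0.23978838] [[-6.64267832e-04 -9.67091252e-01 -2.54428907e-01  6.84518579e-02]
 [ 9.99999696e-01 -5.38283796e-04 -5.64786767e-04 -4.83136183e-04]
 [ 4.09245384e-04 -2.54429204e-01  9.67091316e-01 -1.56280633e-01]
 [ 0.00000000e+00  0.00000000e+00  0.00000000e+00  1.00000000e+00]]
wrist bulb (array([0.6506, 0.0655]), array([0.6504, 0.066 , 0.086 ]), 0.012, 617)
wrist neck (array([0.6505, 0.0656]), array([0.6503, 0.0717, 0.0502]), 0.0259, 1707)
wrist spacer (array([0.47  , 0.1277]), array([0.4705, 0.1282, 0.0161]), 0.0243, 1312)
wrist ring (array([ 0.527 , -0.0633]), array([ 0.5199, -0.0972,  0.077 ]), 0.0, 38)
```

View pics/w1.png

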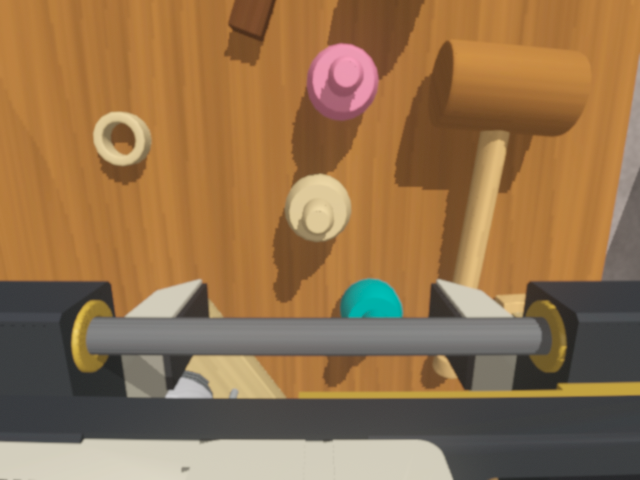

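The wrist picture shows the pale bulb at (318,205), between pink (343,80) and turquoise (371,305). The spacer is at (122,138). Wrist and top measurements agree to 2 mm, so I grasp the bulb by its neck.

```bash
cat >> h.py <<'E'
def exact(p,feed=.1,tol=.0007,n=2):
    p=np.array(p,float);c=p.copy()
    for i in range(n+1):
        r.move_l(c,feed=feed if i==0 else .03)
        t=sensors.get_obs()['tcp_pos'];e=p-t
        if np.abs(e).max()<tol or i==n: break
        c=c+e
    return t.round(4),c.round(4)
def st(s=''):
    o=sensors.get_obs();print(s,'t',round(o['time'],2),'tcp',o['tcp_pos'].round(4),'F',o['force'].round(2),'w',round(o['gripper_width'],4),'gf',round(o['gripper_force'],1));return o
E
python3 - <<'E'
from h import *
p=[.6506,.0647]
print(exact([*p,.12],.15)); st()
print(exact([*p,.057],.1)); st('low')
r.clamp(15); st('clamped')
r.move_l([*p,.24],feed=.2); st('up')
r.goto([.513,-.134+.03,.26],quat(np.radians(90))); o=st('over')
f=imaging.grab_frame('wrist');save(f,'w2.png')
for k,x in measure(f,o,{'ring':(.513,-.134)}).items(): print('wrist',k,x)
E
```

```text
(array([0.6503, 0.0642, 0.1198]), array([0.6499, 0.0643, 0.119 ]))
 t 5.34 tcp [0.6503 0.0642 0.1198] F [ 0.05 -0.5  -0.35] w 0.0918 gf 0.0
(array([0.6508, 0.0651, 0.0571]), array([0.6506, 0.0647, 0.057 ]))
low t 6.11 tcp [0.6508 0.0651 0.0571] F [ 0.4   0.77 -0.46] w 0.0917 gf 0.0
clamped t 7.15 tcp [0.6506 0.0647 0.057 ] F [-0.2   0.15 -0.81] w 0.0258 gf 15.0
up t 8.22 tcp [0.6498 0.0642 0.2385] F [-0.56  0.58 -0.85] w 0.0253 gf 15.0
over t 9.09 tcp [ 0.5136 -0.1033  0.2599] F [ 1.14  1.05 -1.42] w 0.0253 gf 15.0
wrist ring (array([ 0.5124, -0.1319]), array([ 0.51  , -0.099 ,  0.0779]), 0.0, 237)
```

View pics/w2.png

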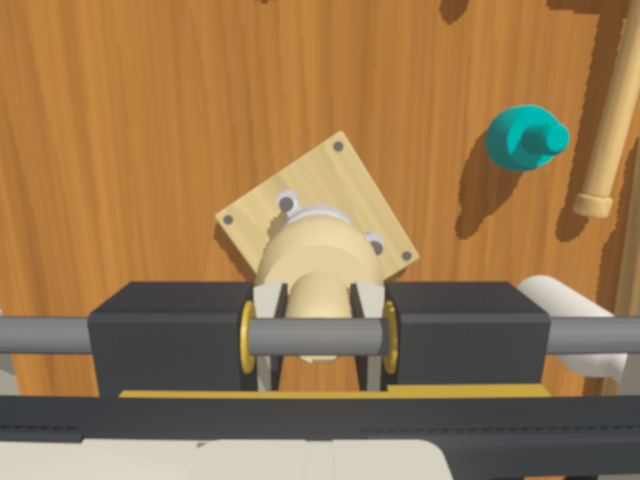

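The bulb is upright in the grip (belt about (320,260)), but it hides most of the ring, whose edge shows near (320,212). I'll shift aside to see the whole ring and measure the held bulb in the same picture.

```bash
python3 - <<'E'
from h import *
r.move_l([.513,-.224,.26],feed=.2);r.sleep(.2); o=st('side')
f=imaging.grab_frame('wrist');save(f,'w3.png')
for k,x in measure(f,o,{'ring':(.513,-.133)}).items(): print('wrist',k,x)
P,u,v=cloud(f,None,o);t=o['tcp_pos'];Q=P-t
m=(np.hypot(Q[:,0],Q[:,1])<.045)&(Q[:,2]<-.002)&(Q[:,2]>-.07)
Q=Q[m];print(len(Q))
# belt: points at heights 18..34 of bulb (z rel = h-.057)
for lo,hi in ((17,35),(37,46)):
    B=Q[(Q[:,2]>(lo-57)/1000)&(Q[:,2]<(hi-57)/1000)]
    if len(B)>10: print(lo,len(B),B.min(0).round(4),B.max(0).round(4), circ(B,.030 if lo==17 else .028).round(4))
f=imaging.grab_frame('top')
for k,x in measure(f,None,{'ring':(.513,-.133)}).items(): print('top',k,x)
E
```

```text
side t 10.09 tcp [ 0.5133 -0.2221  0.2603] F [-0.53  1.31 -0.52] w 0.0254 gf 15.0
wrist ring (array([ 0.5124, -0.1335]), array([ 0.5121, -0.1305,  0.078 ]), 0.0, 2133)
6570
17 788 [-0.0304 -0.     -0.04  ] [ 0.0288  0.0307 -0.022 ] [-0.0004  0.0003]
37 1649 [-0.0292  0.0018 -0.02  ] [ 0.0284  0.0301 -0.011 ] [-0.0005 -0.0002]
top ring (array([ 0.5134, -0.1341]), array([ 0.5143, -0.1319,  0.0799]), 0.0, 228)
```

View pics/w3.png

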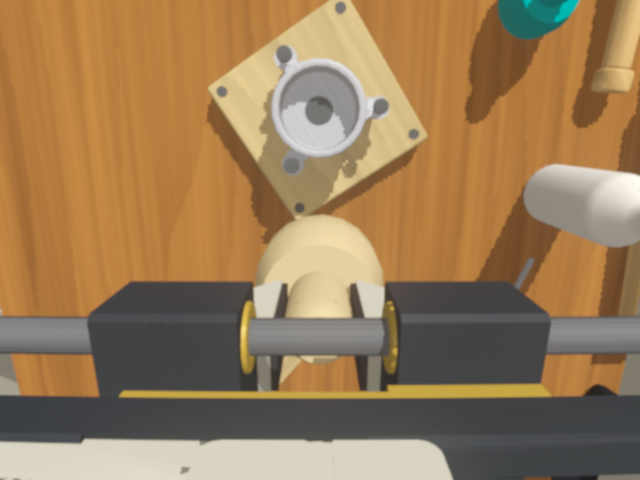

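The ring is clear at (318,108) and the bulb hangs centred in the grip (offset 0.5 mm or less). Next: lower it into the ring.

```bash
python3 - <<'E'
from h import *
p=np.array([.5132,-.1338])
print(exact([*p,.20],.15)); 
t,c=exact([*p,.147],.1);st('above rim')
b=c[:2]-t[:2]+p
print(r.move_l([*p,.108],feed=.03,force_limit=3.0)); st('seat')
r.sleep(.2);st()
E
```

```text
(array([ 0.513 , -0.1337,  0.1999]), array([ 0.5128, -0.133 ,  0.1997]))
above rim t 11.99 tcp [ 0.5134 -0.1334  0.147 ] F [-0.38 -0.46 -1.02] w 0.0254 gf 15.0
True
seat t 13.07 tcp [ 0.513  -0.1337  0.1112] F [1.28 0.01 3.32] w 0.0256 gf 15.0
 t 13.27 tcp [ 0.513  -0.1338  0.1113] F [ 0.54 -0.12  3.68] w 0.0253 gf 15.0
```

```bash
python3 - <<'E'
from h import *
r.move_l([.513,-.1338,.1128],feed=.03);r.release();st('rel')
r.move_l([.513,-.1338,.20],feed=.2)
r.goto([.513,-.225,.26],quat(np.radians(90)));r.sleep(.1);o=st()
f=imaging.grab_frame('wrist');save(f,'w4.png')
P,u,v=cloud(f,None,o);P=P[np.hypot(P[:,0]-.513,P[:,1]+.134)<.028]
for lo,hi in ((.104,.112),(.138,.150)):
    B=P[(P[:,2]>lo)&(P[:,2]<hi)];print(len(B),np.median(B,0).round(4),np.round(cv2.minEnclosingCircle(B[:,:2].astype(np.float32))[0],4),B[:,2].max())
f=imaging.grab_frame('top');P,u,v=cloud(f);P=P[np.hypot(P[:,0]-.513,P[:,1]+.134)<.028]
for lo,hi in ((.104,.112),(.138,.150)):
    B=P[(P[:,2]>lo)&(P[:,2]<hi)];print(len(B),np.median(B,0).round(4),np.round(cv2.minEnclosingCircle(B[:,:2].astype(np.float32))[0],4))
E
```

```text
rel t 14.67 tcp [ 0.513  -0.1338  0.1128] F [-0.91 -0.08 -0.11] w 0.0919 gf 0.0
 t 15.87 tcp [ 0.5121 -0.2235  0.2585] F [-0.39  0.44  0.2 ] w 0.0916 gf 0.0
2597 [ 0.5121 -0.1352  0.1063] [ 0.5125 -0.133 ] 0.11162318161677187
1079 [ 0.5126 -0.1333  0.1418] [ 0.5125 -0.133 ] 0.14439429338460952
259 [ 0.5092 -0.1301  0.108 ] [ 0.514  -0.1339]
104 [ 0.5131 -0.1336  0.1427] [ 0.5134 -0.1338]
```

View pics/w4.png

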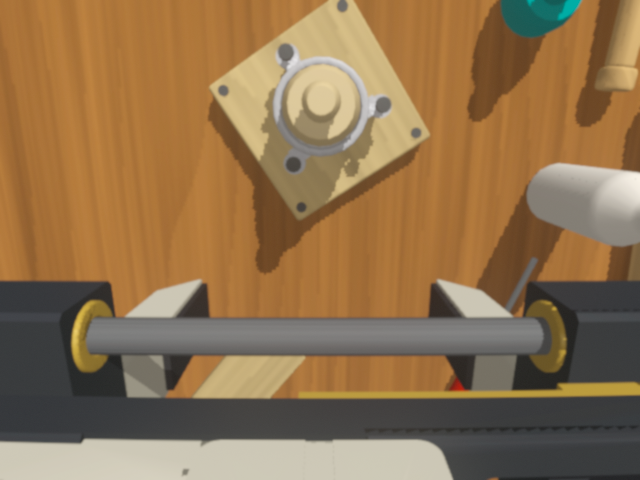

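The bulb is seated upright, shoulder at 0.108 and neck top near 0.143, concentric in the ring at (320,105). Next, the spacer.

```bash
python3 - <<'E'
from h import *
Y=quat(np.radians(90))
p=[.4704,.127]
r.goto([.475,.09,.26],Y)
r.goto([*p,.12],Y); 
print(exact([*p,.06],.1)); print(r.move_l([*p,.004],feed=.06,force_limit=6)); st('low')
r.clamp(12); st('cl')
r.move_l([*p,.20],feed=.2);
r.goto([.513,-.06,.26],Y);r.sleep(.1); o=st('up')
f=imaging.grab_frame('wrist');save(f,'w5.png')
P,u,v=cloud(f,None,o);Q=P-o['tcp_pos'];Q=Q[(np.hypot(Q[:,0],Q[:,1])<.03)&(Q[:,2]<.02)&(Q[:,2]>-.01)]
print(len(Q),Q.min(0).round(4),Q.max(0).round(4))
h=np.histogram(Q[:,2],bins=15);print(h[0],h[1].round(4))
B=Q[(Q[:,2]<.008)&(Q[:,1]>.008)];print(len(B),circ(B,.024).round(4))
E
```

```text
(array([0.4709, 0.1272, 0.0605]), array([0.4704, 0.127 , 0.06  ]))
False
low t 19.64 tcp [0.4707 0.1272 0.0043] F [-0.84 -0.61  0.32] w 0.0917 gf 0.0
cl t 20.4 tcp [0.4704 0.127  0.004 ] F [ 0.37 -0.33  0.86] w 0.0479 gf 12.0
up t 22.45 tcp [ 0.5123 -0.0573  0.2595] F [-0.35  0.27 -0.72] w 0.048 gf 12.0
6157 [-0.028  -0.0232 -0.0047] [0.0279 0.0247 0.02  ]
[  65  138  163  180  173  172  189  195  232 1287 2990  166   72   66
   69] [-0.0047 -0.0031 -0.0014  0.0002  0.0018  0.0035  0.0051  0.0068  0.0084
  0.0101  0.0117  0.0134  0.015   0.0167  0.0183  0.02  ]
1026 [-0.0005  0.0004]
```

View pics/w5.png

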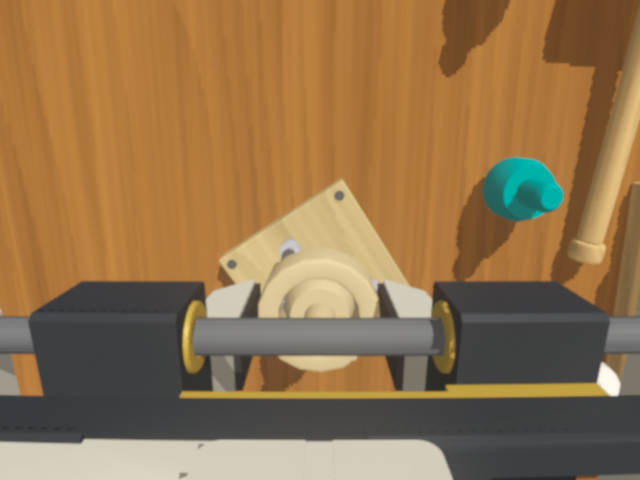

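The spacer sits level and centred in the grip (hole at (320,300), offset about 0.5 mm). Lower it over the neck.

```bash
python3 - <<'E'
from h import *
p=[.5134,-.1337]
print(exact([*p,.20],.15)); print(exact([*p,.156],.1))
hit=r.move_l([*p,.1095],feed=.03,force_limit=2.5); o=st(hit)
if abs(o['tcp_pos'][2]-.112)<.003:
    r.move_l([*p,o['tcp_pos'][2]+.0008],feed=.03);r.release();st('rel')
    r.move_l([*p,.20],feed=.2);r.goto([.5,.0,.27],quat(np.radians(90)))
    f=imaging.grab_frame('top');P,u,v=cloud(f);P=P[np.hypot(P[:,0]-.513,P[:,1]+.134)<.04]
    for lo,hi in ((.104,.112),(.122,.130),(.138,.150)):
        B=P[(P[:,2]>lo)&(P[:,2]<hi)]
        if len(B): print(len(B),np.median(B,0).round(4),np.round(cv2.minEnclosingCircle(B[:,:2].astype(np.float32))[0],4))
    r.goto([.4595,.31,.26],quat(np.radians(90)));r.sleep(.1);o=st()
    f=imaging.grab_frame('wrist')
    for k,x in measure(f,o,N).items(): print('wrist',k,x)
E
```

```text
(array([ 0.5136, -0.133 ,  0.2002]), array([ 0.5134, -0.1337,  0.2   ]))
(array([ 0.5135, -0.1333,  0.1559]), array([ 0.5134, -0.1337,  0.156 ]))
True t 25.26 tcp [ 0.5133 -0.1337  0.1108] F [-0.26 -0.03  3.53] w 0.0481 gf 12.0
rel t 26.38 tcp [ 0.5134 -0.1337  0.1116] F [-0.25 -0.73  0.59] w 0.0922 gf 0.0
 t 28.97 tcp [0.4609 0.3079 0.2596] F [ 0.19  0.29 -0.18] w 0.0918 gf 0.0
wrist cap (array([0.4565, 0.3306]), array([0.4568, 0.3305, 0.0281]), 0.0264, 2180)
```

```bash
python3 - <<'E'
from h import *
f=imaging.grab_frame('top');P,u,v=cloud(f)
P2=P[np.hypot(P[:,0]-.513,P[:,1]+.134)<.04]
for lo,hi in ((.104,.112),(.122,.130),(.138,.150)):
    B=P2[(P2[:,2]>lo)&(P2[:,2]<hi)]
    if len(B): print(len(B),np.median(B,0).round(4),np.round(cv2.minEnclosingCircle(B[:,:2].astype(np.float32))[0],4))
r.sleep(.2);o=st();f=imaging.grab_frame('wrist')
m=measure(f,o,{'cap':(.458,.329)});print(m)
p=[.4577,(m['cap'][0][1]-.0008)]
r.move_l([*p,.10],feed=.2);print(exact([*p,.06],.1)); print(r.move_l([*p,.005],feed=.06,force_limit=6)); st('low')
r.clamp(25);st('cl')
r.move_l([*p,.20],feed=.2);r.sleep(.2);o=st('up')
f=imaging.grab_frame('wrist');save(f,'w6.png')
P,u,v=cloud(f,None,o);Q=P-o['tcp_pos'];Q=Q[(np.hypot(Q[:,0],Q[:,1])<.035)&(Q[:,2]<.03)&(Q[:,2]>-.012)]
h=np.histogram(Q[:,2],bins=15);print(h[0],h[1].round(4))
B=Q[(Q[:,2]<.016)&(Q[:,1]>.008)];print(len(B),circ(B,.027).round(4))
E
```

```text
55 [ 0.5018 -0.1245  0.1075] [ 0.5135 -0.1339]
207 [ 0.5127 -0.133   0.1261] [ 0.5136 -0.1345]
101 [ 0.5134 -0.1333  0.1429] [ 0.5137 -0.134 ]
 t 29.27 tcp [0.4599 0.3094 0.26  ] F [ 0.18  0.24 -0.47] w 0.0919 gf 0.0
{'cap': (array([0.4567, 0.3302]), array([0.4568, 0.3309, 0.0281]), 0.0266, 2158)}
(array([0.4572, 0.3294, 0.0594]), array([0.4577, 0.3294, 0.06  ]))
False
low t 31.89 tcp [0.4579 0.3297 0.0053] F [-0.23  0.5  -0.59] w 0.0916 gf 0.0
cl t 32.59 tcp [0.4577 0.3294 0.005 ] F [ 0.87 -0.64  1.33] w 0.0525 gf 25.0
up t 33.92 tcp [0.4572 0.3291 0.1989] F [-0.6  -0.03  0.04] w 0.0525 gf 25.0
[  90  172  245  238  262  278  304  309  300  474 1733 3243 4936  157
  157] [-0.0057 -0.0033 -0.0009  0.0015  0.0038  0.0062  0.0086  0.011   0.0133
  0.0157  0.0181  0.0205  0.0229  0.0252  0.0276  0.03  ]
2187 [-0.0005  0.0006]
```

View pics/w6.png

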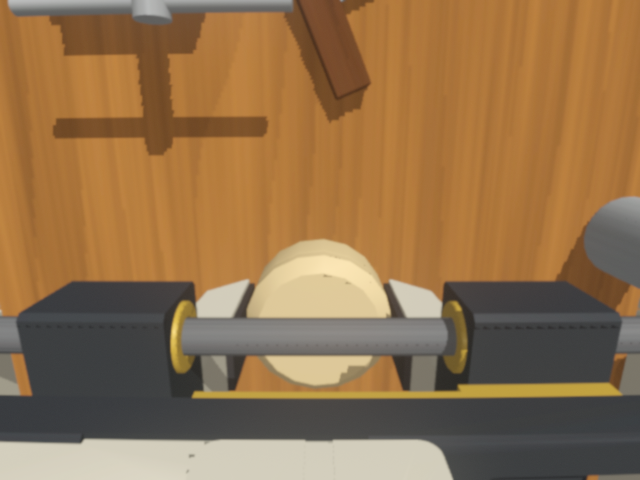

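The cap is centred in the grip (top at (320,310), offset about 0.6 mm). The spacer is confirmed flat on the shoulder, its top at 0.126. Fit the cap.

```bash
python3 - <<'E'
from h import *
p=[.5136,-.1342]
Y=quat(np.radians(90))
r.goto([.5,.05,.27],Y);r.goto([*p,.22],Y)
print(exact([*p,.156],.1))
hit=r.move_l([*p,.128],feed=.03,force_limit=2.5); o=st(hit)
if abs(o['tcp_pos'][2]-.131)<.003:
    r.clamp(50);st('grip')
    hit=r.move_l([*p,.1035],feed=.02,force_limit=22);st(hit);r.sleep(.3);st()
E
```

```text
(array([ 0.514 , -0.1339,  0.1563]), array([ 0.5136, -0.1342,  0.156 ]))
True t 37.5 tcp [ 0.5133 -0.1342  0.129 ] F [-0.09 -0.7   2.3 ] w 0.0527 gf 25.0
grip t 37.72 tcp [ 0.5133 -0.1342  0.1291] F [ 0.6  -0.12  2.7 ] w 0.0527 gf 50.0
True t 38.69 tcp [ 0.5137 -0.1342  0.1092] F [-2.07 -1.07 10.03] w 0.0521 gf 50.0
 t 38.99 tcp [ 0.5136 -0.1342  0.1092] F [-2.1  -0.83 10.03] w 0.0526 gf 50.0
```

```bash
python3 - <<'E'
from h import *
p=[.5136,-.1342]
for z in (.1082,.1072,.1062,.1052,.1042):
    hit=r.move_l([*p,z],feed=.01,force_limit=14);r.sleep(.15);o=st(hit)
    if o['force'][2]>19: break
f=imaging.grab_frame('scene');save(f,'s2.png')
i=f['pixels'][150:290,210:390,::-1];cv2.imwrite('pics/s2c.png',cv2.resize(i,None,fx=4,fy=4,interpolation=cv2.INTER_CUBIC))
P,u,v=cloud(f);Q=P[(np.hypot(P[:,0]-.5136,P[:,1]+.134)<.045)&(P[:,2]>.03)];h=np.histogram(Q[:,2],bins=np.arange(.03,.16,.004));print(*zip(h[1].round(3),h[0]))
R=Q[np.hypot(Q[:,0]-.5136,Q[:,1]+.134)>.033];h=np.histogram(R[:,2],bins=np.arange(.03,.1,.003));print(*zip(h[1].round(3),h[0]))
E
```

```text
False t 39.44 tcp [ 0.5135 -0.1342  0.1089] F [-2.12 -0.51 14.17] w 0.0523 gf 50.0
False t 39.84 tcp [ 0.5136 -0.1342  0.1088] F [-4.41 -0.24 21.76] w 0.0524 gf 50.0
(np.float64(0.03), np.int64(25)) (np.float64(0.034), np.int64(22)) (np.float64(0.038), np.int64(21)) (np.float64(0.042), np.int64(25)) (np.float64(0.046), np.int64(31)) (np.float64(0.05), np.int64(34)) (np.float64(0.054), np.int64(43)) (np.float64(0.058), np.int64(38)) (np.float64(0.062), np.int64(24)) (np.float64(0.066), np.int64(24)) (np.float64(0.07), np.int64(33)) (np.float64(0.074), np.int64(24)) (np.float64(0.078), np.int64(26)) (np.float64(0.082), np.int64(32)) (np.float64(0.086), np.int64(14)) (np.float64(0.09), np.int64(22)) (np.float64(0.094), np.int64(15)) (np.float64(0.098), np.int64(17)) (np.float64(0.102), np.int64(13)) (np.float64(0.106), np.int64(16)) (np.float64(0.11), np.int64(17)) (np.float64(0.114), np.int64(24)) (np.float64(0.118), np.int64(22)) (np.float64(0.122), np.int64(25)) (np.float64(0.126), np.int64(27)) (np.float64(0.13), np.int64(67)) (np.float64(0.134), np.int64(54)) (np.float64(0.138), np
[... 213 characters left out ...]
 (np.float64(0.036), np.int64(24)) (np.float64(0.039), np.int64(12)) (np.float64(0.042), np.int64(19)) (np.float64(0.045), np.int64(15)) (np.float64(0.048), np.int64(17)) (np.float64(0.051), np.int64(19)) (np.float64(0.054), np.int64(24)) (np.float64(0.057), np.int64(18)) (np.float64(0.06), np.int64(12)) (np.float64(0.063), np.int64(3)) (np.float64(0.066), np.int64(4)) (np.float64(0.069), np.int64(2)) (np.float64(0.072), np.int64(3)) (np.float64(0.075), np.int64(0)) (np.float64(0.078), np.int64(0)) (np.float64(0.081), np.int64(1)) (np.float64(0.084), np.int64(0)) (np.float64(0.087), np.int64(0)) (np.float64(0.09), np.int64(0)) (np.float64(0.093), np.int64(0)) (np.float64(0.096), np.int64(0))
```

View pics/s2c.png

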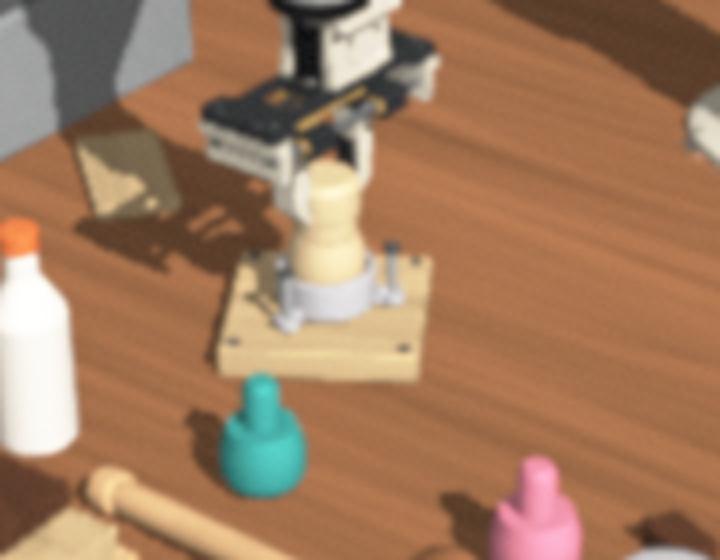

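The picture shows the stack upright and closed up in the cradle at crop (330,240). The rim has dropped to about 0.058–0.06, against 0.080 at rest, and the posts now stand proud of it. Force rose from 14 to 22 N over only 0.1 mm of travel, so it is on the hard stop.

```bash
python3 - <<'E'
from h import *
st();print(r.sign_off())
E
```

```text
t 39.89 tcp [ 0.5136 -0.1342  0.1088] F [-4.73 -0.24 23.04] w 0.0525 gf 50.0
the job is handed in; nothing more can be done
None
```

The bulb, spacer and cap are stacked in order in the cradle, which is held fully down on its stop with about 23 N on the gripped cap; I handed the job in at 39.9 s and have no verdict back.

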